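# Stop the running shaker and reset its mushroom stop

## Robot

A 6-joint arm with a two-finger parallel gripper is mounted at the origin on a cart in front of the work surface, level with it; the furniture and walls round the work are solid. World frame = base frame: x ahead of the robot, y to its left, z up, the work surface at z = 0. Lengths are in m, angles in rad, forces in N, time in s.
With the tool pointing down it reaches from about 0.25 to 0.725 m from the base axis. Payload 4 kg.
Tool frame: the origin (TCP) lies on the centre line of the jaws, within the pads' length; the fingertips stand tip_reach ahead of it and the grasp point (between the pads) lies 5 mm behind it (tip_reach is the distance from the TCP to the fingertips, in m); z points along the fingers, y is the direction in which the jaws open and shut (so a half turn about z gives the same grasp; the last joint's range is limited). The gripper opens to 85 mm and grips with 20 to 120 N. Pads are 22 mm wide; open, the fingers measure 114 mm over their backs; the gripper's body (76 mm by 85 mm) begins 54 mm behind the grasp point. The pads swing forward as they close: fully open they stand 13 mm farther back than shut.
Start: joints at [1.152, 0.241, 0.005, 1.335, 0, 1.571], TCP at [0.203, 0.457, 0.245] pointing down, gripper open.
Joint ranges: [-2.72, 2.72], [-1.05, 1.87], [-1.09, 1.28], [-1.99, 2.15], [-1.42, 1.44], [-3.14, 3.14]. Speed limits (rad/s): [2.79, 2.79, 3.14, 3.14, 3.14, 3.14].

## Interface

Orientations are given as a unit quaternion [x, y, z, w].
In Python, from workcell import * gives the robot as it stands.
- The arm moves only by the tool arm_command, never from a script. Its arguments are lists of equal length, an entry for each row: "translation": the shift along the tool's x, y, z in cm, a list of three; "turn": the turn about the tool's z in rad; "hand": the closure, from 0 (fully open) to 1 (shut). In form: {"translation": [[x, y, z], ...], "turn": [turn, ...], "hand": [hand, ...]}. A call has 1 to 5 rows; each row is the pose to reach, as a shift and turn from the pose commanded when the call began, along the tool's axes at that moment; what a row does not reach only later rows make up. A row lasts 1/12 s, in which the tool goes at most 41.7 mm and 7.16 degrees, less where a joint would pass 70% of its speed; a pose out of reach is approached as far as the arm can. A call with a gripper value outside its range is refused whole. The fingers move at their own pace and stop on an object; the grip force is fixed at half the most. Time passes only in rows, so rows that repeat a pose let the fingers close. It gives the time, the measured TCP pose, the force and the opening at its end, in the units of the state.
- get_obs(): the state, without advancing time (a new reading comes with each control period).
- camera(name): name is "scene" or "top" or "wrist"; returns (picture, depth): 400x640x3 uint8, red, green, blue; 400x640 float32, m along the optical axis (not along the pixel's ray), 0 where there is no reading.
- camera_info(name): a dict with "mtx" (3x3 intrinsics, pixels), "dist_coeffs" ([k1, k2, p1, p2, k3] as OpenCV has them; the pictures are not rectified), "world_to_cam" (4x4, takes a point from world to camera coordinates). Camera axes: x right, y down, z forward; pixel columns grow to the right and rows downward; lengths in m; the calibration is good to about 2 mm. A picture is of the moment at which its call begins: read the wrist's pose just before it. camera_info takes no time and is no camera call; for the wrist camera it gives the pose at the moment of the call.
- job_done(): hands the job in, once; it reports no verdict.
Trained networks look in the newest picture that a camera, given by its name, has taken for a name from the list of things; names that differ only in an ending like _2 or _b are one class to them, and where a whole thing is asked for, a point or a joint stands for the part that bears it (a point fixed in the world has none). Each returns a list of dicts, best first, with "conf" (0 to 1); they miss things now and then, are a little off and sometimes report something else, mostly with a low value. They report only what shows in the picture. A call takes as long as a camera call.
- search_frame(camera, name): "location" ([row, column] in pixels, amid what is visible of it).
- spot_point(camera, name): "location" ([row, column] in pixels: a listed point, or the origin of a listed thing).
The state is a dict: "clock": time; "joint_pos": joint angles; "joint_vel": joint speeds; "tau": joint torques, N m; "eef_pos": TCP position; "tool_rot": TCP orientation; "ft_force": force on the tool from outside, world axes, zero at the start; "ft_torque": the same for the moment, N m; "grip_width": finger opening in m.
Only numpy, scipy, OpenCV 4.12 (cv2) and the standard library are available. Lean on these libraries where they do the work, as an engineer would, in place of code of your own. Each camera call takes 0.05 s, during which the arm holds its last target. There are 200 camera calls.

## Task

One of the two shakers has been left running: its small lever leans to the right as you stand in front of it, while the other's leans left, to stop. On the running one, press the black mushroom stop button down until it latches, then, with the button still down, push its lever fully over to the left, and only then turn the mushroom clockwise and let it go so that it comes fully up again, ready for the next user. Leave the other shaker's controls and the loose things around alone.

Things in the scene. Friction and masses are not known exactly. Their poses are not given: they have to be found in the camera images.
- shaker_1: one of two alike white bench shakers, 280 x 120 mm, fixed; origin: centre of its underside, x from its front (robot side) to its back, y to its left, z up. Deck 50 mm up. On the centre line: lever at x = -105 mm, mushroom stop button at x = -25 mm (on a flat collar 48 mm across, 4 mm high), shaking platform with a fixed petri dish at x = 34 to 138 mm, top 87 mm up
- stop_1_top (a point): centre of the top of the black mushroom cap of shaker_1, moving with it; the round cap is 40 mm across and 22 mm high, its sides upright from 6.5 to 19 mm below this point, on a 22 mm stem; this point is 46 mm above the deck when the button is out, about 40 mm when latched down
- stop_1 (a joint): how far the mushroom of shaker_1 is pressed down (m): 0 out, latches by itself when pressed beyond 0.006 and then stays at about 0.006, end stop 0.0085; a spring needs about 2 N at first and 5 to 6 N at the bottom
- twist_1 (a joint): turn of the mushroom cap of shaker_1 (rad), 0 at rest, growing clockwise as seen from above, end stop 1.1; beyond about 0.65 it frees the latch, and when let go the cap jumps up and springs back to 0 by itself within two seconds
- lever_1_tip (a point): tip of the black run lever of shaker_1, a flat paddle 11 mm wide (along x) and 5.5 mm thick; its pivot lies along the shaker's x axis, 38 mm below this tip and 6 mm above the deck. It stays where it is put, light to move (1 N)
- lever_1 (a joint): angle of that lever (rad): 0 = leaning fully left (towards the shaker's +y), stopped; 0.9 = leaning fully right, running; upright at 0.45
- shaker_2: one of two alike white bench shakers, 280 x 120 mm, fixed; origin: centre of its underside, x from its front (robot side) to its back, y to its left, z up. Deck 50 mm up. On the centre line: lever at x = -105 mm, mushroom stop button at x = -25 mm (on a flat collar 48 mm across, 4 mm high), shaking platform with a fixed petri dish at x = 34 to 138 mm, top 87 mm up
- stop_2_top (a point): centre of the top of the black mushroom cap of shaker_2, moving with it; the round cap is 40 mm across and 22 mm high, its sides upright from 6.5 to 19 mm below this point, on a 22 mm stem; this point is 46 mm above the deck when the button is out, about 40 mm when latched down
- stop_2 (a joint): how far the mushroom of shaker_2 is pressed down (m): 0 out, latches by itself when pressed beyond 0.006 and then stays at about 0.006, end stop 0.0085; a spring needs about 2 N at first and 5 to 6 N at the bottom
- twist_2 (a joint): turn of the mushroom cap of shaker_2 (rad), 0 at rest, growing clockwise as seen from above, end stop 1.1; beyond about 0.65 it frees the latch, and when let go the cap jumps up and springs back to 0 by itself within two seconds
- lever_2_tip (a point): tip of the black run lever of shaker_2, a flat paddle 11 mm wide (along x) and 5.5 mm thick; its pivot lies along the shaker's x axis, 38 mm below this tip and 6 mm above the deck. It stays where it is put, light to move (1 N)
- lever_2 (a joint): angle of that lever (rad): 0 = leaning fully left (towards the shaker's +y), stopped; 0.9 = leaning fully right, running; upright at 0.45
- marker: white marker with black cap, 12 x 134 x 14 mm, lying along its y axis, in front of the shakers; loose, a bystander; origin at the centre of its underside
- timer: flat white lab timer, 62 x 66 x 18 mm, left of the shakers; loose, a bystander; origin at the centre of its underside
- culture_dish: closed petri dish, 58 mm across, 14 mm high, left of the shakers; loose, a bystander; origin at the centre of its underside

How it is judged:
By the outcome, as a careful person would: the job done as asked, in the order asked, and still so for the second after the job is handed in, with the robot touching nothing.
It also fails if it takes over 59 s, if anything falls off the work surface, if the arm or the gripper's body presses on something with over 40 N, if the wrist force passes 120 N, or if a joint passes its speed limit or range.

## Working session

There is one attempt and no reset: what is moved stays moved. The work goes in short steps, Python scripts to look and compute and a tool call to move; the robot and the scene stay as the last step left them, time stands still between calls to the robot, and variables do not carry over. Pictures are saved under pics/ and viewed, about 8 in all and at most 12, crops included, and the job is handed in when it is done.

Besides the shell and the picture viewer there is one more tool, called after ">>>" as name(argument=value, ...), one argument or row to a line, values as JSON. arm_command: Moves the arm, as the interface text tells. Its arguments: {"type":"object","properties":{"translation":{"type":"array","items":{"type":"array","items":{"type":"number"}}},"turn":{"type":"array","items":{"type":"number"}},"hand":{"type":"array","items":{"type":"number"}}},"required":["translation","turn","hand"]}

```bash
ls; mkdir -p pics; cat > h.py <<'E'
from workcell import *
import numpy as np, cv2
def ray(cam,rc):
    i=camera_info(cam);K=np.array(i["mtx"]);d=np.array(i["dist_coeffs"]);T=np.array(i["world_to_cam"])
    u=cv2.undistortPoints(np.array([[[rc[1],rc[0]]]],float),K,d)[0,0]
    R=T[:3,:3];o=-R.T@T[:3,3];v=R.T@np.array([u[0],u[1],1.]);return o,v
def at_z(cam,rc,z):
    o,v=ray(cam,rc);return o+v*(z-o[2])/v[2]
def dep(cam,rc,D):
    o,v=ray(cam,rc);r,c=map(int,rc);p=D[r-1:r+2,c-1:c+2];return o+v*np.median(p)
E
python3 - <<'E'
from h import *
np.set_printoptions(precision=4,suppress=True)
s=get_obs();print({k:np.round(v,3) for k,v in s.items()})
for c in("top","scene"):
    im,D=camera(c);cv2.imwrite(f"pics/{c}0.png",im[:,:,::-1])
    for n in("shaker_1","stop_1_top","lever_1_tip","marker","timer"):
        for r in spot_point(c,n)[:3]:
            print(c,n,np.round(r["location"],1),round(r["conf"],2),at_z(c,r["location"],{"stop_1_top":.096,"lever_1_tip":.09}.get(n,0)),dep(c,r["location"],D))
print(s.keys())
E
```

```text
pics
{'clock': np.float64(0.0), 'joint_pos': array([ 1.152,  0.241,  0.004,  1.335, -0.   ,  1.571]), 'joint_vel': array([ 0.001, -0.   , -0.   , -0.001, -0.001, -0.001]), 'tau': array([ -0.   , -37.232,  25.241,   0.017,   0.   ,  -0.   ]), 'eef_pos': array([0.203, 0.456, 0.244]), 'tool_rot': array([ 0.208,  0.978, -0.001, -0.   ]), 'ft_force': array([-0.659,  0.502,  0.125]), 'ft_torque': array([-0.015,  0.001,  0.002]), 'grip_width': np.float64(0.085)}
top shaker_1 [161.7 311.8] 0.96 [0.5805 0.3856 0.    ] [0.5606 0.3819 0.097 ]
top shaker_1 [172.  400.6] 0.73 [0.5454 0.1398 0.    ] [0.5368 0.1504 0.0511]
top shaker_1 [253.4 346.9] 0.65 [0.3251 0.2946 0.    ] [0.3257 0.2953 0.0126]
top stop_1_top [175.4 414. ] 0.45 [0.5198 0.1267 0.096 ] [0.5196 0.1269 0.0971]
top lever_1_tip [210.3 417. ] 0.46 [0.4326 0.122  0.09  ] [0.4328 0.121  0.086 ]
top marker [251.4 347.9] 0.65 [0.3304 0.2918 0.    ] [0.3308 0.2923 0.0092]
scene shaker_1 [212.3 346.8] 0.79 [0.5839 0.3806 0.    ] [0.5498 0.3306 0.0506]
scene shaker_1 [292.2 403.8] 0.65 [0.5477 0.1352 0.    ] [0.5156 0.102  0.0516]
scene stop_1_top [266.1 398.6] 0.56 [0.516  0.1234 0.096 ] [0.516  0.1234 0.096 ]
scene lever_1_tip [287.7 361.6] 0.41 [0.4397 0.1207 0.09  ] [0.4396 0.1206 0.0902]
scene marker [280.3 257.4] 0.6 [ 0.3318  0.3021 -0.    ] [0.3279 0.2915 0.0121]
scene timer [194.4 246.1] 0.83 [0.4238 0.5544 0.    ] [0.4167 0.5348 0.016 ]
dict_keys(['clock', 'joint_pos', 'joint_vel', 'tau', 'eef_pos', 'tool_rot', 'ft_force', 'ft_torque', 'grip_width'])
```

```bash
python3 - <<'E'
import cv2,numpy as np
a=cv2.imread("pics/top0.png");b=cv2.imread("pics/scene0.png")
a=a[100:280,240:480];b=b[150:330,230:470]
cv2.imwrite("pics/c0.png",np.vstack([cv2.resize(a,None,fx=1.66,fy=1.66,interpolation=2),cv2.resize(b,None,fx=1.66,fy=1.66,interpolation=2)]))
E
```

```text
(no output)
```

View pics/c0.png

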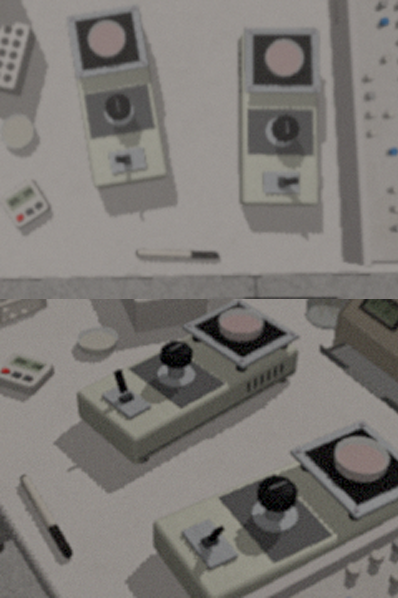

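View pics/scene0.png

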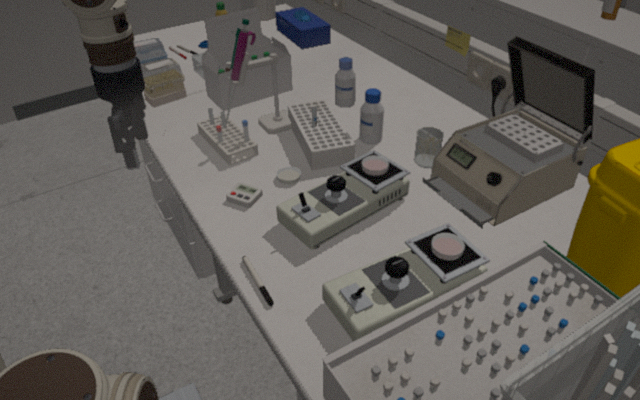

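```bash
cat >> h.py <<'E'
from scipy.spatial.transform import Rotation as Rn
def cloud(cam,D):
    i=camera_info(cam);K=np.array(i["mtx"]);d=np.array(i["dist_coeffs"]);T=np.array(i["world_to_cam"])
    r,c=np.mgrid[0:400,0:640];u=cv2.undistortPoints(np.stack([c.ravel(),r.ravel()],1)[:,None].astype(float),K,d)[:,0]
    z=D.ravel();P=np.c_[u*z[:,None],z];R=T[:3,:3];W=(P-T[:3,3])@R;W[z==0]=np.nan;return W
def delta(target,yaw=None):
    s=get_obs();R=Rn.from_quat(s["tool_rot"]).as_matrix();print("tcp",np.round(s["eef_pos"],4),"R",R.round(3).tolist());return R.T@(np.array(target)-s["eef_pos"])*100
E
python3 - <<'E'
from h import *
np.set_printoptions(precision=4,suppress=True,linewidth=150)
im,D=camera("top");W=cloud("top",D)
m=(W[:,0]>.35)&(W[:,0]<.70)&(W[:,1]>-.1)&(W[:,1]<.25)
P=W[m]
d=P[(abs(P[:,2]-.05)<.005)&(P[:,1]>.05)]
print(len(d),d[:,:2].min(0),d[:,:2].max(0), cv2.minAreaRect(d[:,:2].astype(np.float32)*1000))
# height map 2cm
for x in np.arange(.68,.35,-.02):
    print(round(x,2),' '.join('%4d'%(1000*np.max(q)) if len(q:=P[(abs(P[:,0]-x)<.01)&(abs(P[:,1]-y)<.01)][:,2]) else '  --' for y in np.arange(.24,-.1,-.02)))
print(delta([.43,.13,.25]))
print(np.linalg.inv(camera_info("wrist")["world_to_cam"])[:3])
E
```

```text
2687 [0.4016 0.0703] [0.6827 0.1932] ((542.097900390625, 129.85580444335938), (120.35639190673828, 278.35247802734375), 88.45954895019531)
0.68    3    7    3   75   76   73   74   73   76   71  106  107   84  110  108  108   84
0.66    4    4    4   75   77   91   89   76   74   72  105  108   83   82  104  106  107
0.64    4    4    3   74   92   92   91   89   79   71  106  107   83   83  110  109  109
0.62    5    4    4   76   91   89   91   91   76   73  106  108   84  107  109  109   84
0.6    4    3    3   75   76   92   90   88   76   69  107  108  108   82  109  107  109
0.58    4    4    5   74   74   76   74   75   75    6    4  108  108   82  107  109  108
0.56    3    4    8   54   55   54   54   53   54    3  105  109  111   84  108  108   83
0.54    3    5   43   55   57   96   96   54   55    3    5  108  108  110  108  108  108
0.52    4    5   43   55   88  101  100   88   54    3  106  107  107   84  103  107  104
0.5    3    4   51   54   55   99   98   54   53    4    3  108  108   84  107  110  108
0.48    3    3   50   53   55   55   54   54   56    3  106  109   85  109   86   84  110
0.46    4    3   48   54   56   57   57   55   53    4    5  109   83   84   84   84   85
0.44    4    6   50   54   58   73   92   56   55    4  106  108   84   84   83   83   83
0.42    4    3   52   54   56   57   58   57   52    4    4  108   83  111   82   85  109
0.4    3    3   48   50   52   51   52   53   52    4  106  108   84  110  108  108  109
0.38    4    6    5    4    4    4    3    5    4    4  108  109   84  108  109  109  107
0.36    4    4    4    4    3    6    4    4    3    3  106  108   84  108  110  110  110
tcp [0.2033 0.4568 0.2453] R [[-0.914, 0.407, 0.0], [0.407, 0.914, 0.0], [0.0, 0.0, -1.0]]
[-33.9976 -20.6399  -0.4682]
[[ 0.4049  0.8732  0.2712  0.1339]
 [ 0.9144 -0.3867 -0.1201  0.4879]
 [-0.      0.2966 -0.955   0.3738]]
```

>>> arm_command(
  translation=[
    [-3.6,-1.8,-0.3],
    [-7.2,-3.6,-0.6],
    [-10.8,-5.4,-0.9],
    [-14.4,-7.2,-1.2],
    [-18,-9,-1.5],
  ],
  turn=[0,0,0,0,0],
  hand=[1,1,1,1,1],
)

```text
clock: 1.07
eef_pos: [0.3319, 0.3, 0.2606]
tool_rot: [0.207, 0.978, 0.0, 0.0]
ft_force: [0.7, 1.5, 0.4]
grip_width: 0.0256
```

>>> arm_command(
  translation=[
    [-3.6,-1.9,0],
    [-7.2,-3.8,0],
    [-10.8,-5.7,0],
    [-14.4,-7.6,0],
    [-18,-9.5,0],
  ],
  turn=[0,0,0,0,0],
  hand=[1,1,1,1,1],
)

```text
clock: 1.48
eef_pos: [0.4579, 0.1395, 0.2606]
tool_rot: [0.208, 0.978, 0.0, 0.0]
ft_force: [1.3, 1.8, 0.1]
grip_width: -0.0001
```

>>> arm_command(
  translation=[
    [-1.8,-0.7,0],
    [-1.8,-0.7,0],
    [-1.8,-0.7,0],
    [-1.8,-0.7,0],
    [-1.8,-0.7,0],
  ],
  turn=[-0.12,-0.24,-0.36,-0.38,-0.39],
  hand=[1,1,1,1,1],
)

```text
clock: 1.9
eef_pos: [0.4706, 0.1275, 0.2603]
tool_rot: [0.015, 1.0, -0.0, -0.0]
ft_force: [-0.7, 0.3, -0.4]
grip_width: 0.0001
```

```bash
python3 - <<'E'
from h import *
np.set_printoptions(precision=4,suppress=True,linewidth=150)
s=get_obs();print(s["clock"],s["eef_pos"],s["joint_pos"],s["grip_width"])
im,D=camera("wrist");cv2.imwrite("pics/w0.png",im[:,:,::-1])
for n,z in(("stop_1_top",.096),("lever_1_tip",.09),("shaker_1",0)):
    for r in spot_point("wrist",n)[:2]:
        print(n,np.round(r["location"],1),round(r["conf"],2),at_z("wrist",r["location"],z),dep("wrist",r["location"],D))
W=cloud("wrist",D);ok=np.isfinite(W[:,0])
c=W[ok&(abs(W[:,2]-.096)<.005)&(np.hypot(W[:,0]-.517,W[:,1]-.128)<.035)]
print("cap",len(c),cv2.minEnclosingCircle(c[:,:2].astype(np.float32)*1000),c.mean(0))
d=W[ok&(abs(W[:,2]-.05)<.004)&(abs(W[:,1]-.13)<.1)];print(len(d),cv2.minAreaRect(d[:,:2].astype(np.float32)*1000),d[:,:2].min(0),d[:,:2].max(0))
t=W[ok&(W[:,2]>.068)&(abs(W[:,0]-.437)<.02)&(abs(W[:,1]-.13)<.035)];print("lev",t.min(0),t.max(0))
print(delta([.517,.129,.2]))
E
```

```text
1.9 [0.4706 0.1275 0.2603] [0.2646 0.21   0.0046 1.3655 0.     0.2953] 0.00012849872501938985
stop_1_top [229.5 323.9] 0.77 [0.5181 0.1313 0.096 ] [0.5178 0.1313 0.0967]
lever_1_tip [158.9 307. ] 0.61 [0.44   0.1156 0.09  ] [0.4453 0.1139 0.0554]
lever_1_tip [228.3 321.8] 0.47 [0.5191 0.1291 0.09  ] [0.5164 0.1291 0.0963]
shaker_1 [220.9 324.8] 0.88 [0.5451 0.1334 0.    ] [0.5081 0.1327 0.0954]
shaker_1 [239.6 493.7] 0.77 [0.583  0.3893 0.    ] [0.5582 0.3553 0.0511]
cap 758 ((517.2675170898438, 132.14952087402344), 19.081539154052734) [0.5157 0.1318 0.0948]
10296 ((465.96099853515625, 112.32237243652344), (164.63858032226562, 296.29547119140625), 89.99967193603516) [0.3178 0.03  ] [0.6141 0.1946]
lev [0.432  0.095  0.0681] [0.457  0.1572 0.3477]
tcp [0.4704 0.128  0.2604] R [[-1.0, 0.029, 0.0], [0.029, 1.0, 0.0], [-0.0, 0.0, -1.0]]
[-4.6535  0.2353  6.0426]
```

View pics/w0.png

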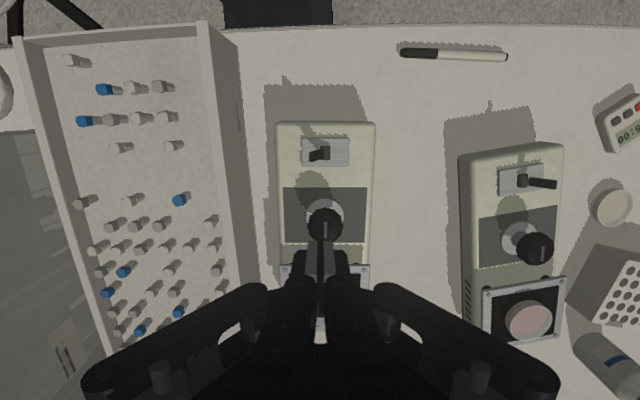

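>>> arm_command(
  translation=[
    [-1.6,0.15,3],
    [-3.2,0.3,6],
    [-4.65,0.43,9],
    [-4.65,0.43,11.5],
    [-4.65,0.43,11.5],
  ],
  turn=[0,0,0,0,0],
  hand=[1,1,1,1,1],
)

```text
clock: 2.52
eef_pos: [0.5138, 0.13, 0.1398]
tool_rot: [0.015, 1.0, -0.001, -0.005]
ft_force: [-0.8, -0.2, -1.7]
grip_width: 0.0003
```

```bash
python3 - <<'E'
from h import *
import workcell
print([n for n in dir(workcell) if not n.startswith('_')])
np.set_printoptions(precision=4,suppress=True,linewidth=150)
s=get_obs();print(s["clock"],s["eef_pos"],s["ft_force"])
im,D=camera("scene");cv2.imwrite("pics/s1.png",cv2.resize(im[200:350,300:500,::-1],None,fx=4,fy=4,interpolation=2))
print([ (r["location"],r["conf"],at_z("scene",r["location"],.096)) for r in spot_point("scene","stop_1_top")])
E
```

```text
['Unreachable', 'camera', 'camera_info', 'get_obs', 'job_done', 'search_frame', 'spot_point', 'tip_reach']
2.5167 [0.5138 0.13   0.1398] [-0.7895 -0.2427 -1.6901]
[([262.5, 398.9], 0.6, array([0.5215, 0.1298, 0.096 ]))]
```

View pics/s1.png

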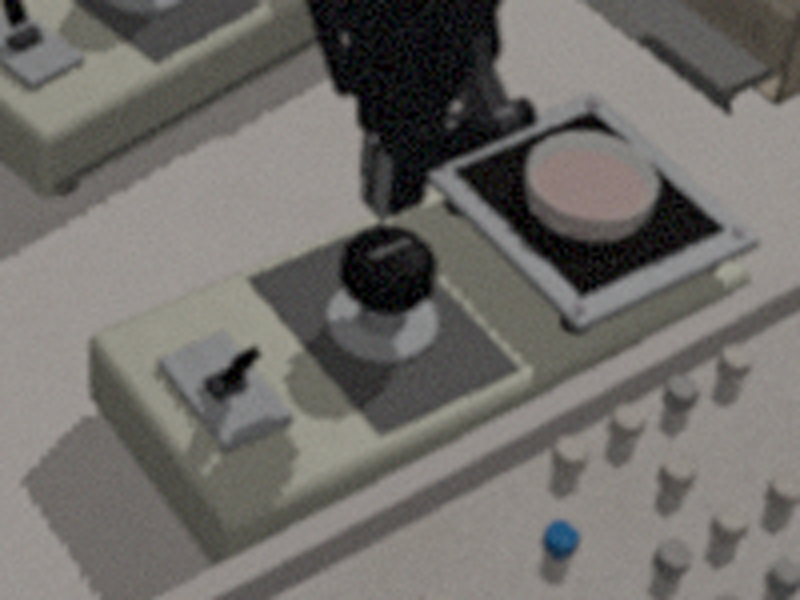

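>>> arm_command(
  translation=[
    [0,0,0.5],
    [0,0,1],
    [0,0,1],
    [0,0,1],
    [0,0,1],
  ],
  turn=[0,0,0,0,0],
  hand=[1,1,1,1,1],
)

```text
clock: 3.03
eef_pos: [0.5175, 0.1307, 0.1362]
tool_rot: [0.014, 1.0, 0.0, 0.001]
ft_force: [-0.6, 0.1, 0.4]
grip_width: -0.0
```

```bash
python3 - <<'E'
from h import *
print(tip_reach, get_obs())
E
```

```text
0.014 {'clock': 3.0333, 'joint_pos': array([ 2.47453037e-01,  3.77114487e-01, -9.89493853e-02,  1.09326323e+00,
        7.67762531e-07,  2.76258451e-01]), 'joint_vel': array([-0.00079185,  0.00461639, -0.00192218, -0.00059291, -0.00127277,
        0.00045687]), 'tau': array([ 1.68642862e-02, -4.15958762e+01,  2.31454146e+01, -1.64007794e-03,
        5.08349276e-04,  6.49514495e-04]), 'eef_pos': array([0.51751265, 0.13073979, 0.13617473]), 'tool_rot': array([1.44022051e-02, 9.99896013e-01, 1.90541876e-04, 7.09468803e-04]), 'ft_force': array([-0.55062694,  0.05499809,  0.44903841]), 'ft_torque': array([ 0.01396015, -0.03913117, -0.01938962]), 'grip_width': -1.2849534973946667e-06}
```

>>> arm_command(
  translation=[
    [0,0,0.8],
    [0,0,1.6],
    [0,0,2.2],
    [0,0,2.2],
    [0,0,2.2],
  ],
  turn=[0,0,0,0,0],
  hand=[1,1,1,1,1],
)

```text
clock: 3.45
eef_pos: [0.5165, 0.1304, 0.1123]
tool_rot: [0.014, 1.0, -0.0, -0.001]
ft_force: [1.1, -0.8, -0.3]
grip_width: 0.0002
```

>>> arm_command(
  translation=[
    [0,0,0.2],
    [0,0,0.4],
    [0,0,0.6],
    [0,0,0.6],
    [0,0,0.6],
  ],
  turn=[0,0,0,0,0],
  hand=[1,1,1,1,1],
)

```text
clock: 3.87
eef_pos: [0.5175, 0.1307, 0.1076]
tool_rot: [0.014, 1.0, 0.0, 0.0]
ft_force: [-0.3, 0.2, 1.6]
grip_width: 0.0001
```

>>> arm_command(
  translation=[
    [0,0,0.1],
    [0,0,0.2],
    [0,0,0.3],
    [0,0,0.4],
    [0,0,0.4],
  ],
  turn=[0,0,0,0,0],
  hand=[1,1,1,1,1],
)

```text
clock: 4.28
eef_pos: [0.5175, 0.1307, 0.1036]
tool_rot: [0.014, 1.0, 0.0, 0.0]
ft_force: [0.4, 0.5, 2.4]
grip_width: 0.0
```

>>> arm_command(
  translation=[
    [0,0,0.1],
    [0,0,0.1],
    [0,0,0.1],
    [0,0,0.1],
  ],
  turn=[0,0,0,0],
  hand=[1,1,1,1],
)

```text
clock: 4.62
eef_pos: [0.5175, 0.1307, 0.1024]
tool_rot: [0.014, 1.0, 0.0, 0.0]
ft_force: [1.2, -0.0, 1.9]
grip_width: 0.0004
```

>>> arm_command(
  translation=[
    [0,0,0.1],
    [0,0,0.2],
    [0,0,0.2],
    [0,0,0.2],
  ],
  turn=[0,0,0,0],
  hand=[1,1,1,1],
)

```text
clock: 4.95
eef_pos: [0.5176, 0.1307, 0.1015]
tool_rot: [0.014, 1.0, 0.0, 0.001]
ft_force: [-1.7, 0.1, 8.9]
grip_width: 0.0002
```

```bash
python3 - <<'E'
from h import *
s=get_obs();print(s["eef_pos"],s["ft_force"])
im,D=camera("scene");cv2.imwrite("pics/s2.png",cv2.resize(im[200:350,300:500,::-1],None,fx=4,fy=4,interpolation=2))
print(get_obs()["ft_force"])
E
```

```text
[0.51763133 0.13073511 0.10145836] [-1.7205357   0.08460859  8.94610849]
[-0.31183773 -0.51565674  8.6104012 ]
```

View pics/s2.png

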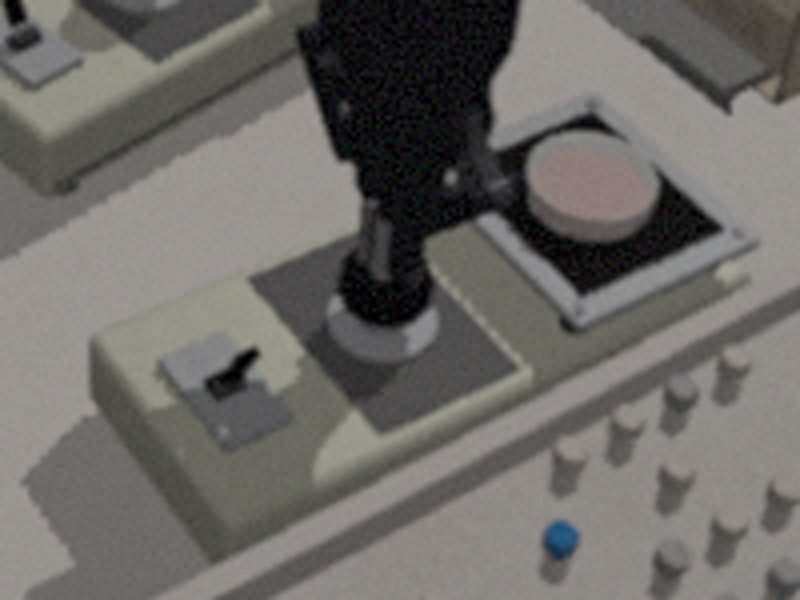

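>>> arm_command(
  translation=[
    [0,0,-1.5],
    [0,0,-3],
    [2.5,-1.5,-3],
    [5.5,-3.2,-3],
    [7.9,-4.5,-3],
  ],
  turn=[0,0,0,0,0],
  hand=[1,1,1,1,1],
)

```text
clock: 5.42
eef_pos: [0.4343, 0.0871, 0.1294]
tool_rot: [0.014, 1.0, -0.0, -0.002]
ft_force: [-0.1, -0.4, 0.4]
grip_width: -0.0001
```

>>> arm_command(
  translation=[
    [0,0,0],
    [0,0,0],
  ],
  turn=[0,0],
  hand=[1,1],
)

```text
clock: 5.58
eef_pos: [0.4349, 0.0872, 0.1297]
tool_rot: [0.015, 1.0, -0.0, -0.001]
ft_force: [0.4, 0.3, 0.3]
grip_width: -0.0001
```

```bash
python3 - <<'E'
from h import *
np.set_printoptions(precision=4,suppress=True,linewidth=150)
s=get_obs();print(s["clock"],s["eef_pos"],s["ft_force"])
im,D=camera("scene");W=cloud("scene",D)
c=W[(np.hypot(W[:,0]-.517,W[:,1]-.131)<.014)&(W[:,2]>.07)&(W[:,2]<.11)];print("cap z",len(c),np.median(c[:,2]),np.percentile(c[:,2],90))
for cam in("scene","wrist"):
    im,D=camera(cam)
    for n,z in(("lever_1_tip",.09),("stop_1_top",.09)):
        for r in spot_point(cam,n)[:2]: print(cam,n,np.round(r["location"]),round(r["conf"],2),at_z(cam,r["location"],z),dep(cam,r["location"],D))
a=camera("scene")[0][200:350,300:500,::-1]
cv2.imwrite("pics/s3.png",np.vstack([cv2.resize(a,(400,300),interpolation=2),cv2.resize(im[100:300,200:465,::-1],(400,300))]))
E
```

```text
5.5833 [0.4349 0.0872 0.1297] [0.4255 0.2504 0.2826]
cap z 28 0.09111552815358205 0.09219034831023054
scene lever_1_tip [289. 359.] 0.46 [0.435  0.1204 0.09  ] [0.4353 0.1208 0.0894]
scene stop_1_top [265. 400.] 0.4 [0.5236 0.1275 0.09  ] [0.44   0.0379 0.2138]
wrist lever_1_tip [235. 363.] 0.87 [0.4378 0.1163 0.09  ] [0.4535 0.1216 0.0553]
```

View pics/s3.png

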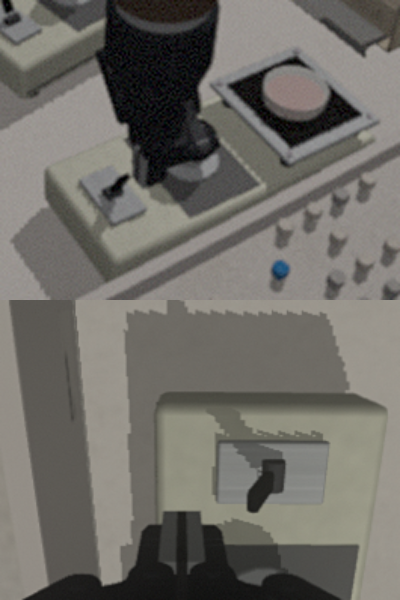

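>>> arm_command(
  translation=[
    [0,0,1.5],
    [0,0,3],
    [0,0,4.1],
    [0,0,4.1],
  ],
  turn=[0,0,0,0],
  hand=[1,1,1,1],
)

```text
clock: 6.32
eef_pos: [0.4354, 0.0877, 0.0872]
tool_rot: [0.014, 1.0, -0.0, -0.002]
ft_force: [-0.6, 1.3, -0.7]
grip_width: -0.0001
```

>>> arm_command(
  translation=[
    [0,0.7,0],
    [0,1.4,0],
    [0,2.1,0],
    [0,2.8,0],
    [0,2.8,0],
  ],
  turn=[0,0,0,0,0],
  hand=[1,1,1,1,1],
)

```text
clock: 6.73
eef_pos: [0.4386, 0.1178, 0.0901]
tool_rot: [0.013, 1.0, 0.001, 0.001]
ft_force: [0.5, 0.4, -0.5]
grip_width: 0.0001
```

>>> arm_command(
  translation=[
    [0,0.4,0],
    [0,0.8,0],
    [0,1,0],
    [0,1,0],
  ],
  turn=[0,0,0,0],
  hand=[1,1,1,1],
)

```text
clock: 7.07
eef_pos: [0.438, 0.1265, 0.0893]
tool_rot: [0.014, 1.0, 0.0, -0.0]
ft_force: [-0.7, 0.2, -0.3]
grip_width: 0.0003
```

>>> arm_command(
  translation=[
    [0,0.2,0],
    [0,0.4,0],
    [0,0.4,0],
    [0,0.4,0],
  ],
  turn=[0,0,0,0],
  hand=[1,1,1,1],
)

```text
clock: 7.4
eef_pos: [0.438, 0.1301, 0.0892]
tool_rot: [0.014, 1.0, 0.0, -0.0]
ft_force: [0.4, 0.4, 0.3]
grip_width: 0.0004
```

>>> arm_command(
  translation=[
    [0,0.15,0],
    [0,0.3,0],
    [0,0.3,0],
  ],
  turn=[0,0,0],
  hand=[1,1,1],
)

```text
clock: 7.65
eef_pos: [0.438, 0.1322, 0.0892]
tool_rot: [0.015, 1.0, -0.001, -0.0]
ft_force: [0.4, -4.0, 0.7]
grip_width: 0.0001
```

>>> arm_command(
  translation=[
    [0,0.15,0],
    [0,0.15,0],
    [0,0.15,0],
  ],
  turn=[0,0,0],
  hand=[1,1,1],
)

```text
clock: 7.9
eef_pos: [0.438, 0.1324, 0.0892]
tool_rot: [0.015, 1.0, -0.002, -0.0]
ft_force: [-0.7, -7.4, 0.6]
grip_width: -0.0002
```

>>> arm_command(
  translation=[
    [0,-1.5,0],
    [0,-3,-0.5],
    [0,-3.5,-2.5],
    [0,-3.5,-5],
    [0,-3.5,-7],
  ],
  turn=[0,0,0,0,0],
  hand=[1,1,1,1,1],
)

```text
clock: 8.32
eef_pos: [0.4374, 0.0996, 0.1605]
tool_rot: [0.015, 1.0, 0.001, 0.0]
ft_force: [1.0, 0.3, -0.1]
grip_width: 0.0
```

```bash
python3 - <<'E'
from h import *
np.set_printoptions(precision=4,suppress=True,linewidth=150)
s=get_obs();print(s["clock"],s["eef_pos"],s["ft_force"])
for cam in("scene","wrist"):
    im,D=camera(cam)
    for n,z in(("lever_1_tip",.09),("stop_1_top",.09)):
        for r in spot_point(cam,n)[:2]: print(cam,n,np.round(r["location"]),round(r["conf"],2),at_z(cam,r["location"],z),dep(cam,r["location"],D))
a=camera("scene")[0][200:350,300:500,::-1]
cv2.imwrite("pics/s4.png",np.vstack([cv2.resize(a,(400,300),interpolation=2),cv2.resize(im[100:300,200:465,::-1],(400,300))]))
E
```

```text
8.3167 [0.4374 0.0996 0.1605] [ 0.9544  0.315  -0.1156]
scene lever_1_tip [277. 350.] 0.51 [0.4362 0.1493 0.09  ] [0.4359 0.1488 0.0907]
scene lever_1_tip [196. 245.] 0.33 [0.3792 0.4389 0.09  ] [0.4107 0.5263 0.0187]
scene stop_1_top [264. 398.] 0.81 [0.521  0.1321 0.09  ] [0.5203 0.1314 0.091 ]
scene stop_1_top [180. 290.] 0.24 [0.482  0.4397 0.09  ] [0.5283 0.5333 0.0138]
wrist lever_1_tip [220. 388.] 0.55 [0.4381 0.1506 0.09  ] [0.4392 0.1512 0.0873]
```

View pics/s4.png

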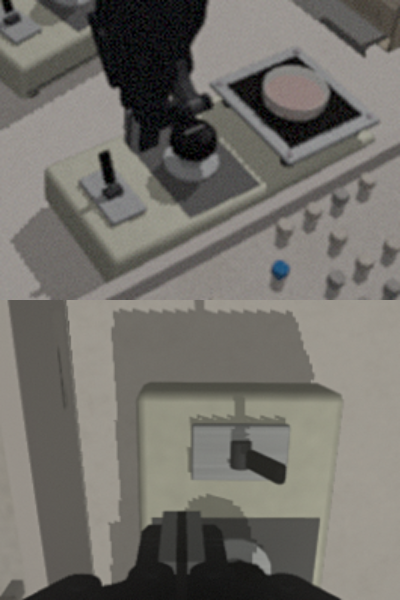

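>>> arm_command(
  translation=[
    [-2,0.8,-1],
    [-4.5,1.9,-1],
    [-7.9,3.4,-1],
    [-7.9,3.4,-1],
    [-7.9,3.4,0],
  ],
  turn=[-0.12,-0.24,-0.36,-0.45,-0.45],
  hand=[0,0,0,0,0],
)

```text
clock: 9.08
eef_pos: [0.5191, 0.1321, 0.1586]
tool_rot: [-0.21, 0.978, 0.0, 0.0]
ft_force: [-1.0, 1.0, -1.0]
grip_width: 0.0606
```

>>> arm_command(
  translation=[
    [0,0,0],
    [0,0,0],
    [0,0,0],
  ],
  turn=[0,0,0],
  hand=[0,0,0],
)

```text
clock: 9.33
eef_pos: [0.5158, 0.1307, 0.1588]
tool_rot: [-0.208, 0.978, 0.0, -0.001]
ft_force: [0.1, 0.1, -0.0]
grip_width: 0.0854
```

>>> arm_command(
  translation=[
    [0,0,2.5],
    [0,0,5],
    [0,0,7],
    [0,0,8.5],
    [0,0,8.5],
  ],
  turn=[0,0,0,0,0],
  hand=[0,0,0,0,0],
)

```text
clock: 9.75
eef_pos: [0.5141, 0.1302, 0.0717]
tool_rot: [-0.208, 0.978, -0.0, -0.003]
ft_force: [-0.3, -0.8, -0.7]
grip_width: 0.0853
```

>>> arm_command(
  translation=[
    [0,0,0],
    [0,0,0],
    [0,0,0],
    [0,0,0],
    [0,0,0],
  ],
  turn=[0,0,0,0,0],
  hand=[0,1,1,1,1],
)

```text
clock: 10.17
eef_pos: [0.5179, 0.1313, 0.0754]
tool_rot: [-0.209, 0.978, 0.0, 0.001]
ft_force: [0.1, -1.4, 2.4]
grip_width: 0.0388
```

>>> arm_command(
  translation=[
    [0,0,0],
    [0,0,0],
    [0,0,0],
    [0,0,0],
    [0,0,0],
  ],
  turn=[0,0,0,0,0],
  hand=[1,1,1,1,1],
)

```text
clock: 10.58
eef_pos: [0.5179, 0.1312, 0.0747]
tool_rot: [-0.209, 0.978, -0.0, 0.001]
ft_force: [1.5, -0.0, 2.6]
grip_width: 0.0374
```

>>> arm_command(
  translation=[
    [0,0,0],
    [0,0,0],
    [0,0,0],
    [0,0,0],
    [0,0,0],
  ],
  turn=[0.11,0.22,0.33,0.44,0.5],
  hand=[1,1,1,1,1],
)

```text
clock: 11.0
eef_pos: [0.5178, 0.1315, 0.0746]
tool_rot: [0.042, 0.999, 0.0, 0.001]
ft_force: [1.2, 1.2, 2.6]
grip_width: 0.0375
```

>>> arm_command(
  translation=[
    [0,0,0],
    [0,0,0],
    [0,0,0],
    [0,0,0],
    [0,0,0],
  ],
  turn=[0.1,0.2,0.3,0.4,0.4],
  hand=[1,1,1,1,1],
)

```text
clock: 11.42
eef_pos: [0.5179, 0.1317, 0.0746]
tool_rot: [0.238, 0.971, 0.001, 0.001]
ft_force: [1.3, 1.7, 2.4]
grip_width: 0.0379
```

```bash
python3 - <<'E'
from h import *
print(get_obs())
im,D=camera("scene")
im2,D=camera("wrist")
cv2.imwrite("pics/s5.png",np.vstack([cv2.resize(im[200:350,300:500,::-1],(400,300),interpolation=2),cv2.resize(im2[100:300,200:465,::-1],(400,300))]))
E
```

```text
{'clock': 11.4167, 'joint_pos': array([ 2.48589400e-01,  4.41425275e-01, -1.79552963e-01,  9.48270012e-01,
        7.03814431e-04,  7.28487692e-01]), 'joint_vel': array([ 0.00100143, -0.00172145,  0.00120453, -0.00245307,  0.00093284,
       -0.13250415]), 'tau': array([ -0.57068294, -40.99390626,  19.29332078,   0.72918395,
        -0.23690661,   0.76421969]), 'eef_pos': array([0.51786566, 0.13166518, 0.07459241]), 'tool_rot': array([2.37652879e-01, 9.71349775e-01, 6.74024822e-04, 5.18328353e-04]), 'ft_force': array([1.27312166, 1.7292495 , 2.3584475 ]), 'ft_torque': array([ 0.24736466, -0.35750395,  0.08356968]), 'grip_width': 0.037855140407948434}
```

View pics/s5.png

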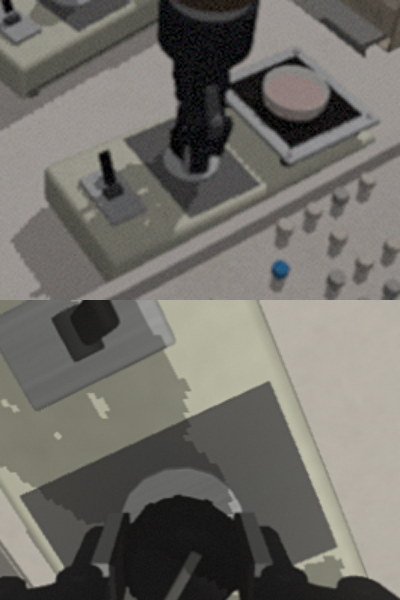

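>>> arm_command(
  translation=[
    [0,0,0],
    [0,0,0],
    [0,0,0],
    [0,0,0],
    [0,0,0],
  ],
  turn=[0,0,0,0,0],
  hand=[0,0,0,0,0],
)

```text
clock: 11.93
eef_pos: [0.5167, 0.1309, 0.0739]
tool_rot: [0.237, 0.972, -0.0, -0.001]
ft_force: [0.6, -0.6, 0.4]
grip_width: 0.0854
```

>>> arm_command(
  translation=[
    [0,0,0],
    [0,0,0],
    [0,0,-1.5],
    [0,0,-3.5],
    [0,0,-6],
  ],
  turn=[0,0,0,0,0],
  hand=[0,0,0,0,0],
)

```text
clock: 12.35
eef_pos: [0.5158, 0.1307, 0.1334]
tool_rot: [0.237, 0.971, -0.001, -0.002]
ft_force: [-0.1, 0.0, 0.2]
grip_width: 0.0855
```

>>> arm_command(
  translation=[
    [1.5,0,-4],
    [4,0,-7],
    [8,0,-8],
    [10,0,-8],
    [12,0,-8],
  ],
  turn=[0,0,0,0,0],
  hand=[0,0,0,0,0],
)

```text
clock: 12.77
eef_pos: [0.41, 0.1872, 0.2158]
tool_rot: [0.237, 0.972, 0.001, 0.001]
ft_force: [0.1, 0.4, 0.2]
grip_width: 0.0856
```

>>> arm_command(
  translation=[
    [0,0,0],
    [0,0,0],
    [0,0,0],
    [0,0,0],
    [0,0,0],
  ],
  turn=[0,0,0,0,0],
  hand=[0,0,0,0,0],
)

```text
clock: 13.18
eef_pos: [0.4114, 0.186, 0.214]
tool_rot: [0.238, 0.971, -0.0, -0.0]
ft_force: [-0.3, 0.1, -0.9]
grip_width: 0.0856
```

>>> arm_command(
  translation=[
    [0,0,0],
    [0,0,0],
    [0,0,0],
    [0,0,0],
    [0,0,0],
  ],
  turn=[0,0,0,0,0],
  hand=[0,0,0,0,0],
)

```text
clock: 13.6
eef_pos: [0.4108, 0.1863, 0.2143]
tool_rot: [0.237, 0.971, -0.0, -0.0]
ft_force: [-0.3, 0.2, -0.6]
grip_width: 0.0855
```

```bash
python3 - <<'E'
from h import *
np.set_printoptions(precision=4,suppress=True,linewidth=150)
s=get_obs();print(s["clock"],s["eef_pos"],s["ft_force"])
for cam in("scene","top"):
    im,D=camera(cam);W=cloud(cam,D)
    c=W[(np.hypot(W[:,0]-.517,W[:,1]-.131)<.014)&(W[:,2]>.07)&(W[:,2]<.11)];print(cam,"cap z",len(c),np.median(c[:,2]),np.percentile(c[:,2],90))
    for n,z in(("lever_1_tip",.09),("stop_1_top",.096)):
        for r in spot_point(cam,n)[:2]: print(cam,n,np.round(r["location"]),round(r["conf"],2),at_z(cam,r["location"],z),dep(cam,r["location"],D))
    if cam=="scene": a=im
cv2.imwrite("pics/s6.png",np.vstack([cv2.resize(a[150:350,230:496,::-1],(532,400),interpolation=2),cv2.resize(im[100:280,240:480,::-1],(532,400))])[:, :])
E
python3 -c "
import cv2;i=cv2.imread('pics/s6.png');cv2.imwrite('pics/s6.png',cv2.resize(i,(400,600)))"
```

```text
13.6 [0.4108 0.1863 0.2143] [-0.3462  0.1822 -0.5661]
scene cap z 171 0.09623423824467066 0.09838241291746075
scene stop_1_top [262. 401.] 0.91 [0.5261 0.1295 0.096 ] [0.5254 0.1287 0.097 ]
top cap z 98 0.09615093089484464 0.09843934790211369
top stop_1_top [180. 413.] 0.78 [0.5077 0.1308 0.096 ] [0.5077 0.1307 0.0959]
```

View pics/s6.png

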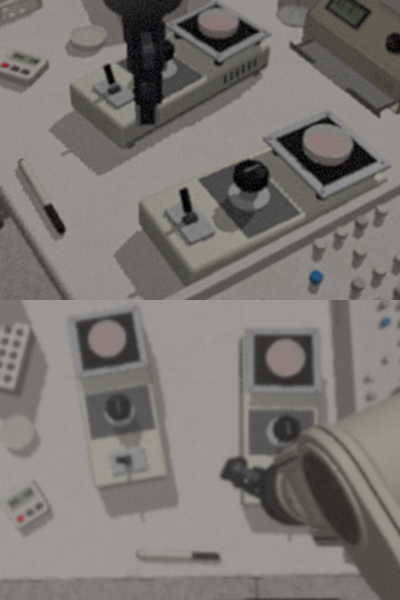

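```bash
python3 -c "
from workcell import *
print(job_done())"
```

```text
the job is handed in; nothing more can be done
None
```

The job is done and handed in at about 13.6 s. The running shaker was the right-hand one as seen from the robot, since its lever leaned right.

1. **Press:** I pushed its mushroom down to the end stop at about 9 N. It stayed latched, with the cap top measured at 91 mm above the work surface against 96 mm when out.
2. **Lever:** With the button still down, I pushed the lever left until it met its stop at about 7 N. The tip ended at y ≈ 0.150 m, where a fully left lever should be.
3. **Release:** I gripped the cap, turned it about 0.9 rad clockwise, and let go.

**Last checks:** Both cameras show the cap top back at about 96 mm. The picture shows the lever leaning left. The other shaker, marker, timer and dish look where they were, and the gripper is clear of everything.

**What did not fully agree:**
- The network did not report the lever tip in the last pictures, so the final lever position rests on the picture and the measurement taken before the turn.
- Its last two estimates of the cap's horizontal position differed by up to 2 cm along x. The depth readings, which gave the cap height, agreed.

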